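Hold a lifting lug in the slot of a brass pedestal for tack welding

ROBOT

A 6-joint arm with a two-finger parallel gripper is mounted at the origin on the work surface. World frame = base frame: x ahead of the robot, y to its left, z up, the work surface at z = 0. Lengths are in m, angles in rad, forces in N, time in s.
With the tool pointing down it reaches from about 0.35 to 0.975 m from the base axis. Payload 4.9 kg.
Tool frame: the origin (TCP) lies on the front face of the gripper's body, between the roots of the fingers; the fingertips stand ctrl.finger_overhang ahead of it and the grasp point (between the pads) lies 54 mm ahead of it (ctrl.finger_overhang is the distance from the TCP to the fingertips, in m); z points along the fingers, y is the line along which they close (so a half turn about z gives the same grasp; the last joint's range is limited). The gripper opens to 85 mm and grips with 20 to 120 N. Pads are 22 mm wide; open, the fingers measure 114 mm over their backs; the gripper's body (76 mm by 85 mm) begins 54 mm behind the grasp point. The pads swing forward as they close: fully open they stand 13 mm farther back than shut.
Start: joints at [-1.423, 0.053, 1.613, -0, 1.476, -0.119], TCP at [0.165, -0.603, 0.304] pointing down, gripper open.
Joint ranges: [-3.01, 3.01], [-1.01, 2.22], [0.06, 2.58], [-1.02, 4.17], [0.09, 2.62], [-3.14, 3.14]. Speed limits (rad/s): [2.57, 2.57, 3.14, 3.14, 3.14, 3.14].

INTERFACE

Orientations are given as a rotation vector (axis times angle).
In Python, from station import ctrl, vision gives the robot as it stands. The module is installed in compiled form; this text tells all that it offers.
- The arm moves only by the tool drive_tool, never from a script. Its argument "rows" is a list of rows, each a list of 2 entries, a list of its own where there are three numbers: the shift along the tool's x, y, z in m, then the turn about the tool's z in rad. A call has 1 to 10 rows; each row shifts and turns the commanded pose from where the row before left it, along the tool's axes as they then stand; what a row does not reach is not made up. A row lasts 1/10 s, in which the tool goes at most 50 mm and 8.59 degrees, less where a joint would pass 70% of its speed; a pose out of reach is approached as far as the arm can. A call with a gripper value outside its range is refused whole. "jaw" is the closure, from 0 (fully open) to 1 (shut), set as the call begins (left out, the last holds). The fingers move at their own pace and stop on an object; "grip_force" is the grip in N (left out, the last holds). Time passes only in rows, so rows that do not move let the fingers close. It gives the time, the measured TCP pose, the force, the opening and the grip force at its end, in the units of the state.
- ctrl.get_obs(): the state, without advancing time (a new reading comes with each control period).
- vision.get_image(name): name is "scene" or "top" or "wrist"; returns a dict with "image" (480x640x3 uint8, blue, green, red), "vertical_fov" (degrees; the focal length in pixels is half the picture's height over the tangent of half this angle, whatever the lens; pixels are square), "cx", "cy" (the principal point, pixels), "R" (3x3) and "t" (3): a world point X has camera coordinates R X + t. Camera axes: x right, y down, z forward; pixel columns grow to the right and rows downward; lengths in m; the calibration is good to about 2 mm. A picture is of the moment at which its call begins. There is no depth.
- ctrl.finish_job(): hands the job in; it is judged then, once.
The state is a dict: "t": time; "q": joint angles; "dq": joint speeds; "effort": joint torques, N m; "tool_pos": TCP position; "tool_rot": TCP orientation; "contact_force": force on the tool from outside, world axes, zero at the start; "wrist_torque": the same for the moment, N m; "opening": finger opening in m; "grip_force": force on a finger pad.
Only numpy, scipy, OpenCV 4.12 (cv2) and the standard library are available. Lean on these libraries where they do the work, as an engineer would, in place of code of your own. Each camera call takes 0.05 s, during which the arm holds its last target. There are 200 camera calls.

TASK

Turn the hex nut on the brass pedestal counterclockwise (seen from above) until its blue spark shutter is swung well clear of the slot, then draw the lifting lug with the yellow band out of the green rack and lower it upright, nose first, through the slot until its yellow band is level with the pedestal's top. The program finishes while holding: keep the lug still there in the gripper, carried by the gripper alone and not leaning hard on the slot, ready to be tack-welded. Leave the red-banded lug and everything else that lies loose where it is.

Things in the scene. Friction and masses are not known exactly. Their poses are not given: they have to be found in the camera images.
- slot_mouth (a point): Centre of the slot's mouth, on the top face of the pedestal: a fixed hollow brass box, top plate 160 (x) x 210 (y) x 8 mm thick, top 100 mm above the table, hollow and empty below down to the table. The slot runs straight down through the plate, 14 mm along this point's x and 42 mm along its y, 2 mm more than the yellow-banded lug in both; z is up. The shutter's pivot is 68 mm from here along +y.
- nut_center (a point): Centre of the steel hex nut on the pedestal: 30 mm across flats, 24 mm high, on the 4 mm thick blue shutter; this point is 16 mm above the pedestal's top. A 16 mm stud end stands 6 mm out of the nut's top. Nut and shutter are one piece, turning about this z (up). One pair of flats faces this point's +x and -x, the others at 60 degree steps. The shutter, 32 mm wide, reaches 90 mm along its -y.
- shutter (a joint): Angle of nut and shutter in rad: 0 when the shutter lies right over the slot, growing counterclockwise seen from above, stop at 1.65; the slot is free from about 1.1, well clear from 1.25. Stiff, about 0.12 N m, it stays where it is left.
- lug_yellow_center (a point): Centre (half-way up) of the steel lifting lug with the yellow band, 0.3 to 0.6 kg: plate 12 mm thick (x), 40 wide (y), 120 tall (z, up), rounded top with a dark eye, nose tapered over the last 9 mm to 7 x 34 mm. Yellow band 14 mm tall, its middle 15 mm below this point. Stands loose in a rack pocket, lowest 35 mm inside, the rest free to grip. A half turn about z is the same.
- lug_red_center (a point): Centre of the other lug, alike but 56 mm wide with a red band: too wide for the slot; stands in the rack's other pocket. Not to be moved.
- rack: Fixed green block, 60 (x) x 172 (y) x 45 mm high, origin under its centre. Two pockets 14 (x) x 62 (y) mm, 35 mm deep, at y = +42 and -42 mm; either may hold the yellow-banded lug.
- wrench_mid (a point): Middle of a 200 mm steel wrench lying on the table, a bystander.
- hammer_mid (a point): Middle of a 260 mm hammer with a wooden handle, a bystander.
- brush_mid (a point): Middle of a 200 mm brush, a bystander.
- tin_mid (a point): Middle of a closed tin, 72 mm wide and 120 mm tall, a bystander.
- tube_mid (a point): Middle of a square aluminium bar offcut, 160 x 40 x 40 mm, a bystander.
Things that resemble listed ones, but are neither listed nor needed, are in the scene too. Leave any purple look-alike of the part that bears lug_yellow_center alone.

How it is judged:
On the way, in this order (a step that is already met when the one before it is completed fails the run):
1. shutter turned clear of the slot (value of joint shutter above 1.15 rad), for 0.2 s.
2. yellow-banded lug drawn out of the rack (z of lug_yellow_center in the frame of rack above 0.11 m and contact force between lug_yellow and the fingers above 1 N), for 0.2 s.
3. its nose is through the slot's mouth (z of lug_yellow_center in the frame of slot_mouth below 0.05 m and horizontal distance between lug_yellow_center and slot_mouth below 0.005 m), for 0.1 s.
At the end, for the whole second after the job is handed in: Shutter past 1.15 rad; the yellow-banded lug held in the fingers in the slot: centre within 5 mm of the slot's sideways, middle of the band within 8 mm of the pedestal's top, upright within 0.08 rad, still, pressing on the pedestal with under 20 N (z of lug_yellow_center in the frame of slot_mouth between 0.007 and 0.023 m and horizontal distance between lug_yellow_center and slot_mouth below 0.005 m and angle between lug_yellow_center's own z axis and vertical below 0.08 rad and contact force between lug_yellow and the fingers above 2 N and contact force between lug_yellow and pedestal below 20 N and linear speed of lug_yellow below 0.02 m/s and value of joint shutter above 1.15 rad); the arm keeps its last pose, push and grip.
It fails at once if the red-banded lug was moved by more than 25 mm (distance of lug_red_center from where it was at the start of the episode above 0.025 m).
It fails at once if a loose tool, the tin or the bar was moved by more than 25 mm (distance of any of wrench_mid, hammer_mid, brush_mid, tin_mid, tube_mid from where it was at the start of the episode above 0.025 m).
It also fails if it takes over 64 s, if anything falls off the work surface, if the arm or the gripper's body presses on something with over 40 N, if the wrist force passes 120 N, or if a joint passes its speed limit or range.

## Working session

There is one attempt and no reset: what is moved stays moved. The work goes in short steps, Python scripts to look and compute and a tool call to move; the robot and the scene stay as the last step left them, time stands still between calls to the robot, and variables do not carry over. Pictures are saved under pics/ and viewed, at most 10 in all, crops included, and the job is handed in when it is done.

Besides the shell and the picture viewer there is one more tool, called after "Emit:" in YAML: its name, and indented under it one key for each argument. drive_tool: Moves the arm, as the interface text tells. Its arguments: {"type":"object","properties":{"rows":{"type":"array","items":{"type":"array"}},"jaw":{"type":"number"},"grip_force":{"type":"number"}},"required":["rows"]}

```bash
mkdir -p pics; cat > h.py <<'E'
import numpy as np, cv2
from station import ctrl, vision
def cam(n):
    d=vision.get_image(n); d['f']=240/np.tan(np.radians(d['vertical_fov'])/2); d['R']=np.array(d['R']); d['t']=np.array(d['t']); return d
def ray(d,u,v):
    r=d['R'].T@np.array([(u-d['cx'])/d['f'],(v-d['cy'])/d['f'],1]); return -d['R'].T@d['t'], r
def onz(d,u,v,z):
    c,r=ray(d,u,v); return c+r*(z-c[2])/r[2]
def proj(d,X):
    p=d['R']@np.array(X)+d['t']; return d['cx']+d['f']*p[0]/p[2], d['cy']+d['f']*p[1]/p[2]
E
python3 - <<'E'
from h import *
for n in ['scene','top','wrist']:
    d=cam(n); cv2.imwrite(f'pics/{n}0.png',d['image']); print(n,d['vertical_fov'],(-d['R'].T@d['t']).round(3),d['R'][2].round(3),d['cx'],d['cy'])
o=ctrl.get_obs(); print(o, ctrl.finger_overhang)
E
```

```text
scene 48.77941666452373 [1.043 0.734 0.909] [-0.417 -0.601 -0.682] 317.5783383004852 242.4525018267941
top 52.30353181175197 [0.321 0.014 1.303] [ 0.188  0.003 -0.982] 324.60218065904337 232.46550953088123
wrist 61.03078366289472 [ 0.234 -0.584  0.373] [-0.274 -0.073 -0.959] 326.1362620526908 237.39316380372938
{'t': 0.15, 'q': array([-1.42302081e+00,  5.32154340e-02,  1.61398912e+00,  7.60035072e-06,
        1.47598754e+00, -1.18978450e-01]), 'dq': array([ 0.00035313, -0.0025839 , -0.00276533, -0.00134152,  0.0002352 ,
       -0.00054628]), 'effort': array([ 2.42505648e-04, -3.94244671e+01, -3.70722449e+01, -1.39773924e-04,
        4.67515973e-03,  3.35437971e-07]), 'tool_pos': array([ 0.16471079, -0.60252037,  0.30293271]), 'tool_rot': array([-3.11210546e+00, -4.17561100e-01,  2.42785307e-05]), 'contact_force': array([0.40544047, 0.82200385, 0.35365113]), 'wrist_torque': array([-0.05504625, -0.01933649,  0.00886273]), 'grip_force': 0.0, 'opening': 0.08522555689596452} 0.0726
```

View pics/scene0.png

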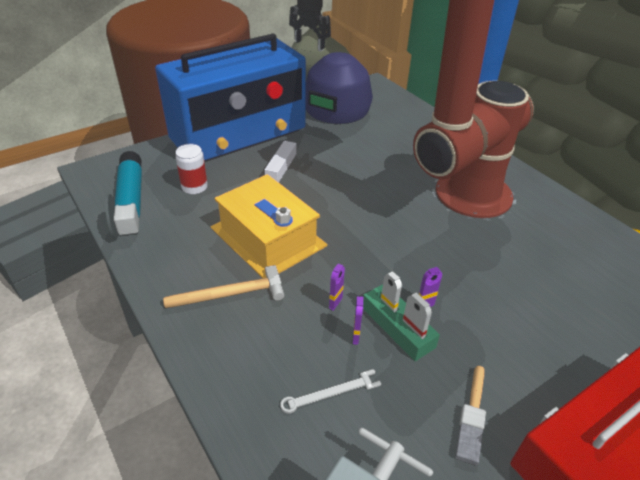

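View pics/top0.png

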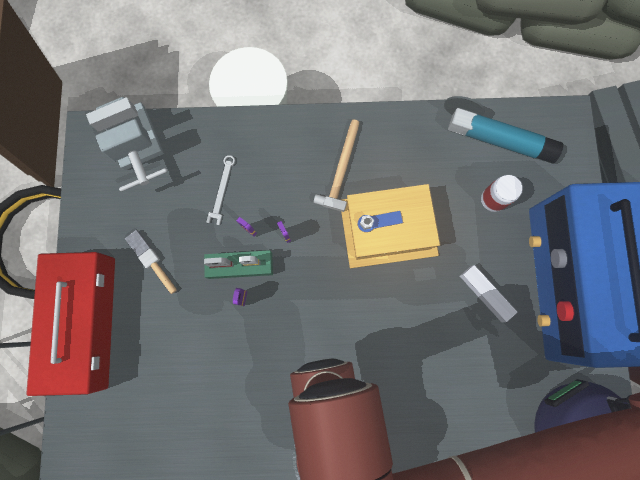

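The scene view shows the yellow lug in the rack pocket nearer the pedestal (392,290), with the red lug behind it (417,315). Three purple look-alikes stand around the rack. The top view shows the pedestal at (392,225), the nut at (368,222), the blue shutter pointing right to (402,217), and the rack at (238,263).

```bash
python3 - <<'E'
from h import *
d=cam('top'); im=d['image']; hsv=cv2.cvtColor(im,cv2.COLOR_BGR2HSV)
cv2.imwrite('pics/topc.png',cv2.resize(im[170:310,195:450],None,fx=3.1,fy=3.1,interpolation=cv2.INTER_CUBIC))
def big(m,name,z):
    cs,_=cv2.findContours(m,cv2.RETR_EXTERNAL,cv2.CHAIN_APPROX_NONE)
    c=max(cs,key=cv2.contourArea); r=cv2.minAreaRect(c); b=cv2.boxPoints(r)
    P=np.array([onz(d,u,v,z)[:2] for u,v in b]); e=P[1]-P[0]; e2=P[2]-P[1]
    print(name,b.round(1).tolist(),P.round(4).tolist(),'c',P.mean(0).round(4),np.linalg.norm(e).round(4),np.degrees(np.arctan2(e[1],e[0])).round(1),np.linalg.norm(e2).round(4),np.degrees(np.arctan2(e2[1],e2[0])).round(1))
    return c
roi=np.zeros(im.shape[:2],np.uint8); roi[150:310,190:460]=255
m=lambda lo,hi:cv2.inRange(hsv,lo,hi)&roi
big(m((100,120,60),(125,255,255)),'shutter',.104)
c=big(m((50,80,40),(85,255,255)),'rack',.045)
y=m((15,100,185),(32,255,255)); c=big(y,'pedtop?',.1)
for u,v in [(352,185)]: print(hsv[200,400],hsv[255,400],hsv[262,400])
for n in ['scene']:
    s=cam(n); cv2.imwrite('pics/sc.png',cv2.resize(s['image'][170:360,200:450],None,fx=3.1,fy=3.1,interpolation=cv2.INTER_CUBIC))
E
```

```text
shutter [[375.79998779296875, 215.1999969482422], [399.5, 210.5], [401.79998779296875, 221.8000030517578], [378.1000061035156, 226.60000610351562]] [[0.5909, -0.1117], [0.6012, -0.1717], [0.5719, -0.1757], [0.5616, -0.1159]] c [ 0.5814 -0.1438] 0.0609 -80.2 0.0296 -172.2
rack [[203.60000610351562, 254.10000610351562], [269.8999938964844, 250.0], [271.3999938964844, 274.0], [205.10000610351562, 278.1000061035156]] [[0.5141, 0.335], [0.5199, 0.1622], [0.4572, 0.1588], [0.4515, 0.33]] c [0.4857 0.2465] 0.173 -88.1 0.0628 -176.9
pedtop? [[339.1000061035156, 196.10000610351562], [430.6000061035156, 183.39999389648438], [440.5, 254.89999389648438], [349.0, 267.6000061035156]] [[0.6445, -0.0212], [0.6707, -0.2555], [0.4861, -0.2673], [0.4612, -0.0395]] c [ 0.5656 -0.1459] 0.2357 -83.6 0.185 -176.3
[ 21 119 231] [ 21 122 226] [ 50   7 111]
```

View pics/topc.png

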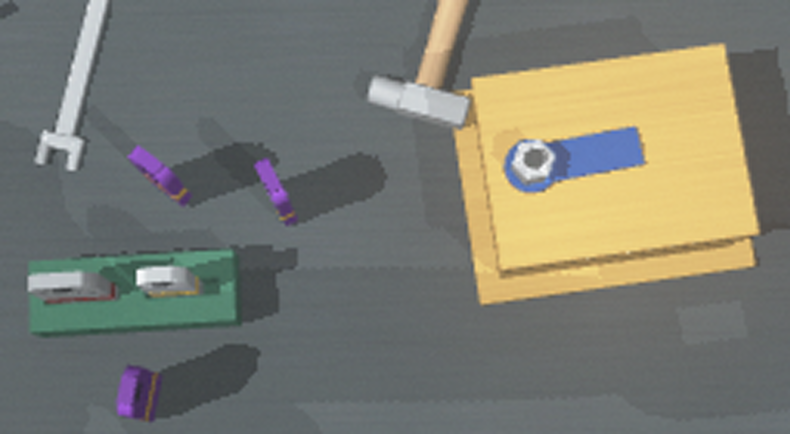

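View pics/sc.png

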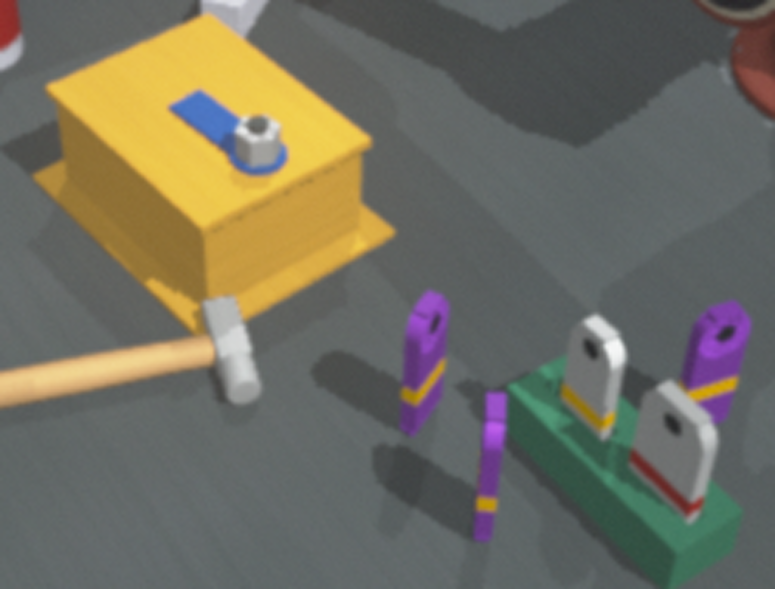

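Both crops agree. The pedestal-top corners in the top crop are about (471,77), (725,44), (759,234) and (498,272), and the stud is at (534,157). The hammer head lies against the pedestal's left corner, and the purple lugs are near the rack.

```bash
python3 - <<'E'
from h import *
d=cam('top'); 
g=lambda x,y,z: onz(d,195+x/3.1,170+y/3.1,z).round(4)
P=np.array([g(x,y,.1) for x,y in [(471,77),(725,44),(759,234),(498,272)]]); print(P, P.mean(0))
for i in range(4):
    e=P[(i+1)%4]-P[i]; print(np.linalg.norm(e),np.degrees(np.arctan2(e[1],e[0])))
print('stud',g(535,158,.134),'bluecentre',g(533,165,.104))
print('purple feet',g(137,418,0),g(290,222,0),g(180,203,0))
print('lug yellow top',g(165,276,.13),g(168,275,.125)); print('red',g(65,283,.13))
s=cam('scene')
# two-ray intersections
def tri(a,b):
    c1,r1=ray(d,*a); c2,r2=ray(s,*b); A=np.c_[r1,-r2]; t=np.linalg.lstsq(A,c2-c1,rcond=None)[0]; return ((c1+r1*t[0]+c2+r2*t[1])/2).round(3)
print('helmet',tri((580,390),(338,60)),'boxcorner',tri((572,184),(160,68)))
# yellow lug eye/top
print('lug top', tri((195+162/3.1,170+270/3.1),(200+600/3.1,170+320/3.1)))
E
```

```text
[[ 0.6471 -0.0413  0.1   ]
 [ 0.6686 -0.251   0.1   ]
 [ 0.5098 -0.2673  0.1   ]
 [ 0.4853 -0.0568  0.1   ]] [ 0.5777 -0.1541  0.1   ]
0.21079928842384643 -84.14606629234005
0.15963436346852133 -174.13940890439343
0.21192097583769284 96.63876006742605
0.16254073335628827 5.472081322283062
stud [ 0.5704 -0.0877  0.134 ] bluecentre [ 0.571  -0.0884  0.104 ]
purple feet [0.3828 0.2499 0.    ] [0.5484 0.1169 0.    ] [0.5682 0.213  0.    ]
lug yellow top [0.4859 0.2049 0.13  ] [0.4873 0.2034 0.125 ]
red [0.4827 0.2831 0.13  ]
helmet [ 0.164 -0.485  0.247] boxcorner [ 0.631 -0.533  0.296]
lug top [0.489 0.208 0.133]
```

Emit:
drive_tool:
  rows:
    - [[0,0,-0.05],0]
    - [[0,0,-0.05],0]
    - [[0,0,-0.05],0]
    - [[0.017,-0.037,0],0]
    - [[0.017,-0.037,0],0]
    - [[0.017,-0.037,0],0]
    - [[0.017,-0.037,0],0]
    - [[0.017,-0.037,0],0]

```text
t: 1.15
tool_pos: [0.198, -0.4004, 0.4539]
tool_rot: [3.114, 0.417, 0.0]
contact_force: [1.1, -0.4, 0.6]
opening: 0.0852
grip_force: 0.0
```

Emit:
drive_tool:
  rows:
    - [[0.0442,-0.0203,0],0]
    - [[0.0442,-0.0203,0],0]
    - [[0.0442,-0.0203,0],0]
    - [[0.0442,-0.0203,0],0]
    - [[0.0442,-0.0203,0],0]
    - [[0.0442,-0.0203,0],0]
    - [[0.0442,-0.0203,0],0]
    - [[0.0442,-0.0203,0],0]
    - [[0.0442,-0.0203,0],0]
    - [[0.0442,-0.0203,0],0]

```text
t: 2.15
tool_pos: [0.5721, -0.0879, 0.454]
tool_rot: [3.113, 0.418, 0.001]
contact_force: [-1.2, -0.5, 0.2]
opening: 0.0856
grip_force: 0.0
```

Emit:
drive_tool:
  rows:
    - [[0,0,0.016],-0.144]
    - [[0,0,0.016],-0.144]
    - [[0,0,0.016],-0.144]
    - [[0,0,0.016],-0.144]
    - [[0,0,0.016],-0.144]
    - [[0,0,0.016],-0.144]
    - [[0,0,0.016],-0.144]
    - [[0,0,0.016],-0.144]
    - [[0,0,0.016],-0.144]
    - [[0,0,0.016],-0.144]

```text
t: 3.15
tool_pos: [0.5708, -0.0897, 0.2933]
tool_rot: [2.058, 2.373, 0.0]
contact_force: [0.4, 0.6, -0.8]
opening: 0.0855
grip_force: 0.0
```

Emit:
drive_tool:
  rows:
    - [[0,0,0],0]
    - [[0,0,0],0]
    - [[0,0,0],0]

```text
t: 3.45
tool_pos: [0.5713, -0.0898, 0.2953]
tool_rot: [2.066, 2.364, 0.001]
contact_force: [-0.3, -0.2, 0.5]
opening: 0.0852
grip_force: 0.0
```

```bash
python3 - <<'E'
from h import *
from scipy.spatial.transform import Rotation as Ro
o=ctrl.get_obs(); print(o['q'].round(3),o['tool_pos'].round(4)); R=Ro.from_rotvec(o['tool_rot']).as_matrix(); print(R.round(3), np.degrees(np.arctan2(R[1,1],R[0,1])))
w=cam('wrist'); cv2.imwrite('pics/w1.png',w['image']); np.savez('w1',**{k:w[k] for k in w})
E
```

```text
[-0.285 -0.053  1.733 -0.     1.46  -0.419] [ 0.5713 -0.0898  0.2953]
[[-0.134  0.991  0.002]
 [ 0.991  0.134 -0.001]
 [-0.001  0.002 -1.   ]] 7.680290929146995
```

View pics/w1.png

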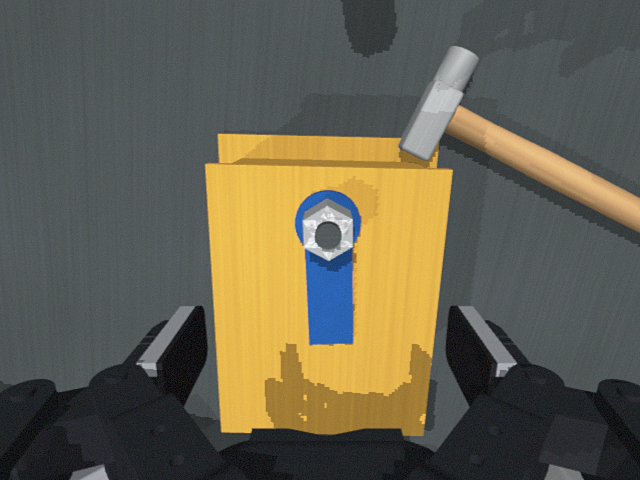

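The wrist view shows the nut centred at (328,235) with flats facing left and right, the shutter running down to about (331,344), and the pedestal's far top corners at (206,165) and (452,169).

```bash
cat >> h.py <<'E'
from scipy.spatial.transform import Rotation as Ro
def tool():
    o=ctrl.get_obs(); R=Ro.from_rotvec(o['tool_rot']).as_matrix(); return np.array(o['tool_pos']),R,o
def ped(w):
    "pedestal top: fit far edge + side edges -> centre, yaw deg (edges at z=.1)"
    h=cv2.cvtColor(w['image'],cv2.COLOR_BGR2HSV)
    return cv2.inRange(h,(15,90,90),(32,255,255))
E
python3 - <<'E'
from h import *
w=dict(np.load('w1.npz')); im=w['image']; hsv=cv2.cvtColor(im,cv2.COLOR_BGR2HSV)
print('stud',onz(w,328,236,.134))
# nut outline centroid: low saturation
m=cv2.inRange(hsv,(0,0,100),(180,60,255)); m2=np.zeros_like(m); m2[190:270,295:362]=m[190:270,295:362]
b=cv2.inRange(hsv,(100,120,60),(125,255,255)); b[:200]=0;b[350:]=0
# shutter straight part side edges rows 275..335
E=[]
for v in range(275,336):
    u=np.where(b[v])[0]; E.append((v,u.min()-.5,u.max()+.5))
E=np.array(E)
for k in (1,2):
    p=np.polyfit(E[:,0],E[:,k],1); A=onz(w,np.polyval(p,275),275,.104);B=onz(w,np.polyval(p,335),335,.104); e=B-A; print('shut edge',A.round(4),B.round(4),np.degrees(np.arctan2(e[1],e[0])))
y=ped(w)
L=[];Rr=[]
for v in range(180,400):
    u=np.where(y[v])[0]
    u=u[(u>195)&(u<460)]
    L.append((v,u.min()-.5)); Rr.append((v,u.max()+.5))
res=[]
for S in (L,Rr):
    S=np.array(S); p=np.polyfit(S[:,0],S[:,1],1); r=S[:,1]-np.polyval(p,S[:,0]); k=abs(r)<2; p=np.polyfit(S[k,0],S[k,1],1); A=onz(w,np.polyval(p,180),180,.1);B=onz(w,np.polyval(p,400),400,.1); e=B-A; res.append((A,B)); print('side',k.sum(),A.round(4),B.round(4),np.degrees(np.arctan2(e[1],e[0])))
n=lambda A,B,X: np.cross((B-A)[:2],(X-A)[:2])/np.linalg.norm((B-A)[:2])
X=onz(w,328,236,.134)
print('nut dist to sides',[n(A,B,X) for A,B in res], 'width',n(*res[0],res[1][0]))
print('top corners',onz(w,206,165,.1),onz(w,452,169,.1),'bottom', onz(w,222,433,.1),onz(w,424,435,.1))
E
```

```text
stud [ 0.57225921 -0.08577716  0.134     ]
shut edge [ 0.5626 -0.1241  0.104 ] [ 0.57   -0.1699  0.104 ] -80.80225381300765
shut edge [ 0.5933 -0.12    0.104 ] [ 0.6013 -0.1657  0.104 ] -80.0935748037658
side 220 [ 0.4892 -0.0685  0.1   ] [ 0.5078 -0.2373  0.1   ] -83.69084408153583
side 220 [ 0.6486 -0.0471  0.1   ] [ 0.6674 -0.216   0.1   ] -83.66859210581782
nut dist to sides [np.float64(0.08067426710165056), np.float64(-0.08018748962656462)] width 0.16085008191053152
top corners [ 0.48922805 -0.05873465  0.1       ] [ 0.64735676 -0.04004216  0.1       ] bottom [ 0.51245658 -0.26790939  0.1       ] [ 0.67156636 -0.24859348  0.1       ]<stdin>:23: DeprecationWarning: Arrays of 2-dimensional vectors are deprecated. Use arrays of 3-dimensional vectors instead. (deprecated in NumPy 2.0)
```

Emit:
drive_tool:
  rows:
    - [[0.004,0.0015,0],-0.033]
    - [[0,0,0.03],0]
    - [[0,0,0.03],0]
    - [[0,0,0.03],0]
    - [[0,0,0.024],0]
    - [[0,0,0],0]
    - [[0,0,0],0]
    - [[0,0,0],0]

```text
t: 4.3
tool_pos: [0.573, -0.0857, 0.1823]
tool_rot: [2.024, 2.399, 0.003]
contact_force: [-0.6, 0.0, 0.7]
opening: 0.0853
grip_force: 0.0
```

Emit:
drive_tool:
  rows:
    - [[0,0,0],0]
    - [[0,0,0],0]
    - [[0,0,0],0]
    - [[0,0,0],0]
    - [[0,0,0],0]
    - [[0,0,0],0]
    - [[0,0,0],0]
    - [[0,0,0],0]
  jaw: 1
  grip_force: 50

```text
t: 5.1
tool_pos: [0.5719, -0.0855, 0.1805]
tool_rot: [2.026, 2.401, 0.0]
contact_force: [-2.5, 0.2, 5.8]
opening: 0.0288
grip_force: 52.2
```

Emit:
drive_tool:
  rows:
    - [[0,0,0],-0.13]
    - [[0,0,0],-0.13]
    - [[0,0,0],-0.13]
    - [[0,0,0],-0.13]
    - [[0,0,0],-0.13]
    - [[0,0,0],-0.13]
    - [[0,0,0],-0.13]
    - [[0,0,0],-0.13]
    - [[0,0,0],-0.13]
    - [[0,0,0],-0.13]

```text
t: 6.1
tool_pos: [0.5721, -0.0854, 0.1805]
tool_rot: [0.152, 3.137, 0.001]
contact_force: [-2.6, 1.6, 4.7]
opening: 0.0287
grip_force: 52.2
```

Emit:
drive_tool:
  rows:
    - [[0,0,0],-0.03]
    - [[0,0,0],0]
    - [[0,0,0],0]
    - [[0,0,0],0]

```text
t: 6.5
tool_pos: [0.5721, -0.0854, 0.1805]
tool_rot: [0.112, 3.139, 0.0]
contact_force: [-1.4, 0.8, 4.1]
opening: 0.0288
grip_force: 52.2
```

Emit:
drive_tool:
  rows:
    - [[0,0,0],0]
    - [[0,0,0],0]
    - [[0,0,0],0]
    - [[0,0,0],0]
    - [[0,0,-0.03],0]
    - [[0,0,-0.03],0]
    - [[0,0,-0.04],0]
    - [[0,0,-0.04],0]
    - [[0,0,-0.04],0]
  jaw: 0

```text
t: 7.4
tool_pos: [0.5715, -0.0854, 0.3613]
tool_rot: [-0.113, -3.139, -0.0]
contact_force: [0.2, -0.2, -0.2]
opening: 0.0852
grip_force: 0.0
```

```bash
python3 - <<'E'
from h import *
p,R,o=tool(); print(o['q'].round(3),p.round(4),np.degrees(np.arctan2(R[1,1],R[0,1])))
d=cam('top'); hsv=cv2.cvtColor(d['image'],cv2.COLOR_BGR2HSV); w=cam('wrist')
cv2.imwrite('pics/w2.png',w['image'])
E
```

```text
[-0.277 -0.087  1.656  0.     1.573 -1.776] [ 0.5715 -0.0854  0.3613] 85.88627132844353
```

View pics/w2.png

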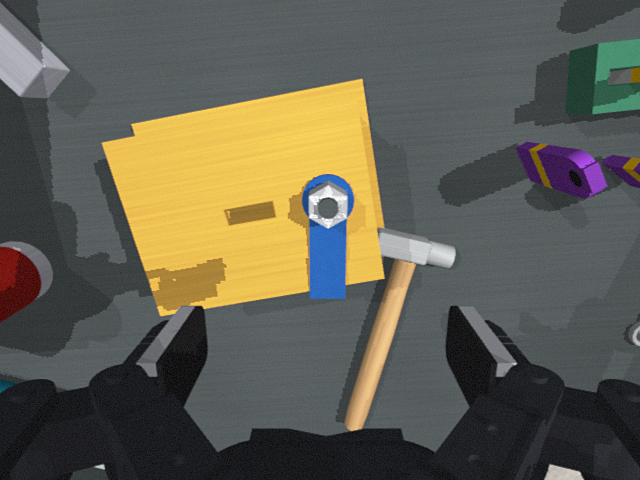

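The wrist view shows the shutter swung clear, lying at (328,260), and the open slot centred at (250,213). The hammer hasn't moved. Next, the lug.

Emit:
drive_tool:
  rows:
    - [[0.0131,0.0356,0],0]
    - [[0.0131,0.0356,0],0]
    - [[0.0131,0.0356,0],0]
    - [[0.0131,0.0356,0],0]
    - [[0.0131,0.0356,0],0]
    - [[0.0131,0.0356,0],0]
    - [[0.0131,0.0356,0],0]
    - [[0.0131,0.0356,0],0]

```text
t: 8.3
tool_pos: [0.4869, 0.2074, 0.3591]
tool_rot: [-0.113, -3.139, 0.0]
contact_force: [0.4, 0.2, 0.1]
opening: 0.0853
grip_force: 0.0
```

Emit:
drive_tool:
  rows:
    - [[0,0,0],0.145]
    - [[0,0,0],0.145]
    - [[0,0,0],0.145]
    - [[0,0,0],0.145]
    - [[0,0,0],0.145]
    - [[0,0,0],0.145]
    - [[0,0,0],0.145]
    - [[0,0,0],0.145]
    - [[0,0,0],0.145]
    - [[0,0,0],0.145]

```text
t: 9.3
tool_pos: [0.4875, 0.206, 0.359]
tool_rot: [-2.173, -2.268, 0.001]
contact_force: [-0.3, -0.3, -0.1]
opening: 0.0852
grip_force: 0.0
```

Emit:
drive_tool:
  rows:
    - [[0,0,0],0]
    - [[0,0,0],0]
    - [[0,0,0],0]

```text
t: 9.6
tool_pos: [0.4876, 0.2061, 0.3596]
tool_rot: [-2.164, -2.277, 0.001]
contact_force: [0.6, 0.3, -0.0]
opening: 0.0856
grip_force: 0.0
```

```bash
python3 - <<'E'
from h import *
p,R,o=tool(); print(o['q'].round(3),p.round(4),np.degrees(np.arctan2(R[1,1],R[0,1])))
w=cam('wrist'); cv2.imwrite('pics/w3.png',w['image']); np.savez('w3',**w)
hsv=cv2.cvtColor(w['image'],cv2.COLOR_BGR2HSV)
g=cv2.inRange(hsv,(50,80,40),(85,255,255)); cs,_=cv2.findContours(g,cv2.RETR_EXTERNAL,cv2.CHAIN_APPROX_NONE)
c=cv2.convexHull(max(cs,key=cv2.contourArea)); print(cv2.approxPolyDP(c,3,True)[:,0].tolist())
print('expected lug top/center', proj(w,[.487,.207,.13]),proj(w,[.487,.207,.045]))
E
```

```text
[ 0.259 -0.205  1.765 -0.     1.582  0.208] [0.4876 0.2061 0.3596] 2.9218327345526003
[[297, 49], [365, 51], [356, 240], [297, 238]]
expected lug top/center (np.float64(325.390404967368), np.float64(214.56761895171036)) (np.float64(325.6404117963496), np.float64(194.2033753087648))
```

View pics/w3.png

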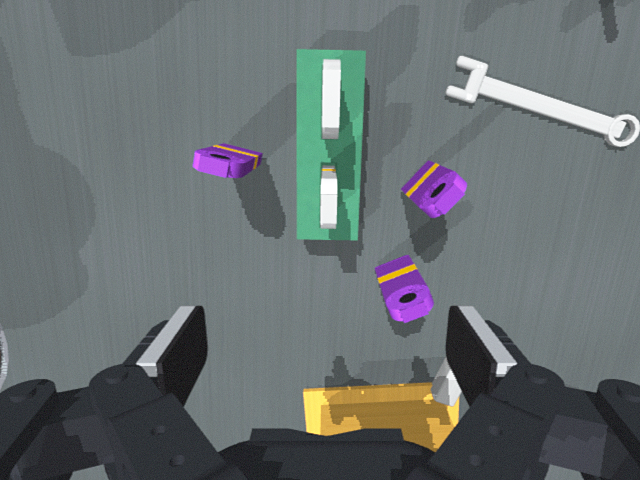

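The view shows the yellow lug's top centred at about (328,210) in the pocket nearer the pedestal and the red lug at (331,97). The purple pieces are well to the sides.

```bash
python3 - <<'E'
from h import *
w=dict(np.load('w3.npz')); im=w['image']; hsv=cv2.cvtColor(im,cv2.COLOR_BGR2HSV)
P=[onz(w,u,v,.045) for u,v in [(297,49),(365.5,51),(356.5,240),(297,238)]]
for p in P: print(p.round(4))
a=(P[0]-P[3]);b=P[1]-P[2]; print('rack yaw',[np.degrees(np.arctan2(-v[0],v[1])) for v in (a,b)],np.mean(P,0).round(4))
# lug edges
g=cv2.inRange(hsv,(50,80,40),(85,255,255))
wh=cv2.inRange(hsv,(0,0,150),(180,40,255)); wh[:150]=0; wh[235:]=0; wh[:,:300]=0; wh[:,355:]=0
cs,_=cv2.findContours(wh,cv2.RETR_EXTERNAL,cv2.CHAIN_APPROX_NONE); c=max(cs,key=cv2.contourArea)[:,0]
print(c.min(0),c.max(0))
for v in range(165,232,6):
    u=np.where(wh[v])[0]; print(v,u.min() if len(u) else None,u.max() if len(u) else None, end='; ')
print()
for z,v in ((.13,214),(.125,226),(.12,228)): print(z,onz(w,329,v,z).round(4))
rc=np.mean(P,0)
print('purple L', onz(w,262,158,.06).round(3), onz(w,232,178,.12).round(3),'purple R',onz(w,402,190,.06).round(3))
s=cam('scene'); np.savez('s1',**s)
E
```

```text
[0.4558 0.3329 0.045 ]
[0.5152 0.3343 0.045 ]
[0.5197 0.1629 0.045 ]
[0.461 0.162 0.045]
rack yaw [np.float64(1.757614982621085), np.float64(1.5130866220778745)] [0.4879 0.248  0.045 ]
[320 171] [337 228]
165 None None; 171 322 331; 177 322 336; 183 321 336; 189 321 336; 195 321 336; 201 320 336; 207 320 336; 213 320 336; 219 320 336; 225 321 335; 231 None None; 
0.13 [0.4897 0.2076 0.13  ]
0.125 [0.4903 0.1969 0.125 ]
0.12 [0.4905 0.194  0.12  ]
purple L [0.428 0.24  0.06 ] [0.415 0.23  0.12 ] purple R [0.557 0.217 0.06 ]
```

Emit:
drive_tool:
  rows:
    - [[0,0.002,0],0.023]
    - [[0,0,0],0]
    - [[0,0,0],0]
    - [[0,0,0.035],0]
    - [[0,0,0.035],0]
    - [[0,0,0.035],0]
    - [[0,0,0.035],0]
    - [[0,0,0.035],0]
    - [[0,0,0.03],0]
    - [[0,0,0],0]
  jaw: 0.5

```text
t: 10.7
tool_pos: [0.4865, 0.2053, 0.1498]
tool_rot: [-2.189, -2.247, 0.014]
contact_force: [-0.1, -0.9, -0.2]
opening: 0.0425
grip_force: 0.0
```

Emit:
drive_tool:
  rows:
    - [[0,0,0],0]
    - [[0,0,0],0]
    - [[0,0,0],0]
    - [[0,0,0],0]
    - [[0,0,0],0]
    - [[0,0,0],0]
    - [[0,0,0],0]
    - [[0,0,0],0]
  jaw: 1
  grip_force: 60

```text
t: 11.5
tool_pos: [0.4904, 0.2066, 0.1575]
tool_rot: [2.192, 2.25, 0.003]
contact_force: [-4.1, 0.5, 5.9]
opening: 0.0112
grip_force: 58.5
```

Emit:
drive_tool:
  rows:
    - [[0,0,-0.01],0]
    - [[0,0,-0.02],0]
    - [[0,0,-0.02],0]
    - [[0,0,-0.02],0]
    - [[0,0,-0.02],0]
    - [[0,0,-0.02],0]
    - [[0,0,-0.02],0]
    - [[0,0,-0.02],0]
    - [[0,0,-0.02],0]
    - [[0,0,0],0]

```text
t: 12.5
tool_pos: [0.4909, 0.2065, 0.3292]
tool_rot: [2.19, 2.247, 0.011]
contact_force: [0.6, 0.4, -3.0]
opening: 0.0115
grip_force: 59.0
```

Emit:
drive_tool:
  rows:
    - [[0,0,0],0]
    - [[0,0,0],0]
    - [[0,0,0],0]

```text
t: 12.8
tool_pos: [0.4891, 0.206, 0.3231]
tool_rot: [-2.191, -2.249, 0.004]
contact_force: [-0.6, 0.4, -4.6]
opening: 0.011
grip_force: 58.9
```

```bash
python3 - <<'E'
from h import *
p,R,o=tool(); print(o['q'].round(3),p.round(4),np.degrees(np.arctan2(R[1,1],R[0,1])),R[:,2].round(4),o['contact_force'].round(1),o['opening'],o['grip_force'])
w=cam('wrist'); np.savez('w4',**w); s=cam('scene'); np.savez('s4',**s)
a=cv2.resize(w['image'][60:480,140:520],(400,442)); u,v=map(int,proj(s,p-[0,0,.08])); b=cv2.resize(s['image'][max(0,v-70):v+70,u-60:u+60],(379,442),interpolation=cv2.INTER_CUBIC); print(u,v)
cv2.imwrite('pics/w4.png',np.hstack([a,b]))
E
```

```text
[ 0.258 -0.184  1.807 -0.     1.522  0.232] [0.4891 0.206  0.3231] 1.4930880132532967 [-2.7e-03 -8.0e-04 -1.0e+00] [-0.6  0.4 -4.6] 0.011030523757452376 58.92839267849922
399 232
```

View pics/w4.png

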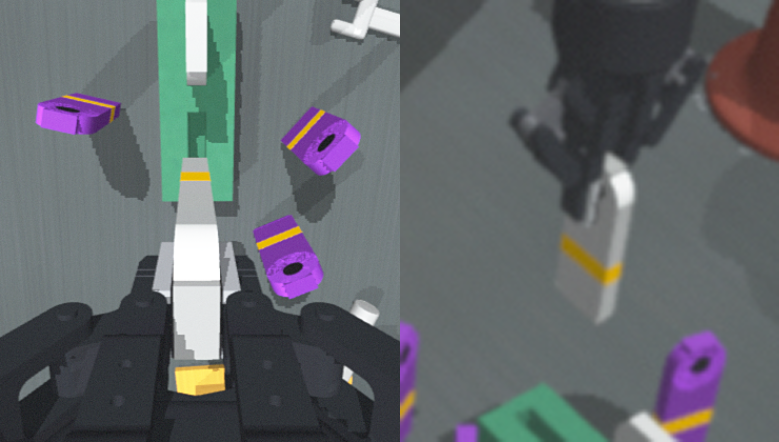

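The lug is held. Its end face and yellow band are visible in the wrist view at crop rows 172–181, and the scene crop shows it hanging clear of the rack. Next I'll get its offset in the hand, the tilt and the slot position.

```bash
python3 - <<'E'
from h import *
p,R,o=tool()
w=dict(np.load('w4.npz')); s=dict(np.load('s4.npz'))
hsv=cv2.cvtColor(w['image'],cv2.COLOR_BGR2HSV)
m=cv2.inRange(hsv,(18,150,120),(32,255,255)); m[:200]=0; m[250:]=0; m[:,:290]=0;m[:,:][:,360:]=0
v,u=np.where(m); print('band rows',v.min(),v.max(),'cols',u.min(),u.max(),len(v))
for z in (.3231-.0875-.008,.3231-.0875-.022):
    pass
# rays in tool frame
def tf(u,v):
    c,r=ray(w,u,v); return R.T@(c-p),R.T@r
top,bot=v.max()+.5,v.min()-.5; uc=u.mean()
for row,zz in ((top,.0875+.008),(bot,.0875+.022)):
    c,r=tf(uc,row); X=c+r*(zz-c[2])/r[2]; print('tool pt at end face',X.round(4),'-> lug dx',(X[0]-.02).round(4))
# scene check of band
h=cv2.cvtColor(s['image'],cv2.COLOR_BGR2HSV); uu,vv=map(int,proj(s,p-[0,0,.1])); 
m=cv2.inRange(h,(18,120,100),(32,255,255)); k=np.zeros_like(m); k[vv-30:vv+40,uu-30:uu+30]=m[vv-30:vv+40,uu-30:uu+30]
v,u=np.where(k); print('scene band',u.min(),u.max(),v.min(),v.max(),u.mean(),v.mean())
for dx in (-.006,-.003,0,.003,.006):
  Q=[proj(s,p+R@np.array([dx+sx*.02,.006,.0875+.015])) for sx in (-1,1)]+[proj(s,p+R@np.array([dx+.02,-.006,.0875+.015]))]; print(dx,np.round(Q,1).tolist())
# slot from first nut-clear picture
im=cv2.imread('pics/w2.png'); h2=cv2.cvtColor(im,cv2.COLOR_BGR2HSV); print(h2[213,245:255:5],h2[213,200])
n=dict(np.load('w1.npz')); g=cv2.inRange(h2,(10,60,20),(35,255,150)); g[:190]=0;g[240:]=0;g[:,:215]=0;g[:,285:]=0
cs,_=cv2.findContours(g,cv2.RETR_EXTERNAL,cv2.CHAIN_APPROX_NONE); c=max(cs,key=cv2.contourArea); rr=cv2.minAreaRect(c); print('slot',rr)
# camera pose relative to tool is constant: rebuild for w2
Rt,pt=R,p; Rct=w['R']@R; tct=w['R']@p+w['t']
p2=np.array([.5715,-.0854,.3613]); R2=Ro.from_rotvec([-.113,-3.139,0]).as_matrix()
w2=dict(w); w2['R']=Rct@R2.T; w2['t']=tct-w2['R']@p2
X=onz(w2,*rr[0],.1); print('slot mouth',X.round(4),'nut',onz(w2,328,208,.134).round(4))
b=cv2.boxPoints(rr); B=[onz(w2,a,e,.1) for a,e in b]; e=max([B[1]-B[0],B[2]-B[1]],key=np.linalg.norm); print(np.degrees(np.arctan2(e[1],e[0])),np.linalg.norm(B[1]-B[0]),np.linalg.norm(B[2]-B[1]))
E
```

```text
band rows 224 231 cols 311 339 219
tool pt at end face [ 0.0252 -0.0006  0.0955] -> lug dx 0.0052
tool pt at end face [ 0.0251 -0.0006  0.1095] -> lug dx 0.0051
scene band 390 408 237 251 398.7676767676768 244.7070707070707
-0.006 [[386.4, 234.2], [400.1, 246.0], [404.9, 243.5]]
-0.003 [[387.4, 235.1], [401.2, 246.9], [405.9, 244.4]]
0 [[388.4, 235.9], [402.3, 247.8], [407.0, 245.3]]
0.003 [[389.5, 236.8], [403.3, 248.7], [408.0, 246.2]]
0.006 [[390.5, 237.7], [404.4, 249.6], [409.1, 247.1]]
[[ 18 170 144]
 [ 20 174 145]] [ 22 164 239]
slot ((250.76800537109375, 212.7239990234375), (14.758050918579102, 44.90025329589844), 79.69515228271484)
slot mouth [ 0.5717 -0.1487  0.1   ] nut [ 0.5649 -0.0838  0.134 ]
96.28071340558448 0.03761097509425043 0.012441523390618664
```

Emit:
drive_tool:
  rows:
    - [[-0.0367,0.0083,0],0]
    - [[-0.0367,0.0083,0],0]
    - [[-0.0367,0.0083,0],0]
    - [[-0.0367,0.0083,0],0]
    - [[-0.0367,0.0083,0],0]
    - [[-0.0367,0.0083,0],0]
    - [[-0.0367,0.0083,0],0]
    - [[-0.0367,0.0083,0],0]
    - [[-0.0367,0.0083,0],0]
    - [[-0.0367,0.0083,0],0]

```text
t: 13.9
tool_pos: [0.5823, -0.1601, 0.3242]
tool_rot: [-2.192, -2.249, 0.0]
contact_force: [0.9, -0.5, -4.1]
opening: 0.0117
grip_force: 58.8
```

Emit:
drive_tool:
  rows:
    - [[0,0,0],-0.084]
    - [[0,0,0],0]
    - [[0,0,0],0]
    - [[0,0,0],0]
    - [[0,0,0],0]
    - [[0,0,0],0]
    - [[0,0,0],0]

```text
t: 14.6
tool_pos: [0.5822, -0.1581, 0.3251]
tool_rot: [2.095, 2.34, 0.0]
contact_force: [0.0, -0.6, -3.6]
opening: 0.0113
grip_force: 59.1
```

```bash
python3 - <<'E'
from h import *
p,R,o=tool(); print(p.round(4),np.degrees(np.arctan2(R[1,1],R[0,1])),R[:,2].round(4),o['contact_force'].round(1))
w=cam('wrist'); np.savez('w5',**w); s=cam('scene'); np.savez('s5',**s)
p,R,o=tool(); print(p.round(4)); np.savez('t5',p=p,R=R)
u,v=map(int,proj(s,[.58,-.153,.15])); print(u,v)
b=cv2.resize(s['image'][v-60:v+50,u-50:u+60],(400,400),interpolation=cv2.INTER_CUBIC); a=cv2.resize(w['image'][80:380,200:460],(347,400))
cv2.imwrite('pics/w5.png',np.hstack([a,b]))
hsv=cv2.cvtColor(w['image'],cv2.COLOR_BGR2HSV); print(hsv[200:260:4,325].tolist())
E
```

```text
[ 0.5822 -0.1581  0.3251] 6.326761824952386 [ 2.e-04 -1.e-04 -1.e+00] [ 0.  -0.6 -3.6]
[ 0.5822 -0.1583  0.325 ]
265 189
[[19, 169, 146], [20, 168, 146], [21, 181, 149], [94, 13, 142], [78, 9, 141], [90, 5, 142], [22, 230, 187], [23, 255, 183], [21, 65, 166], [83, 7, 142], [105, 7, 142], [90, 7, 139], [102, 9, 142], [100, 6, 139], [84, 9, 141]]
```

View pics/w5.png

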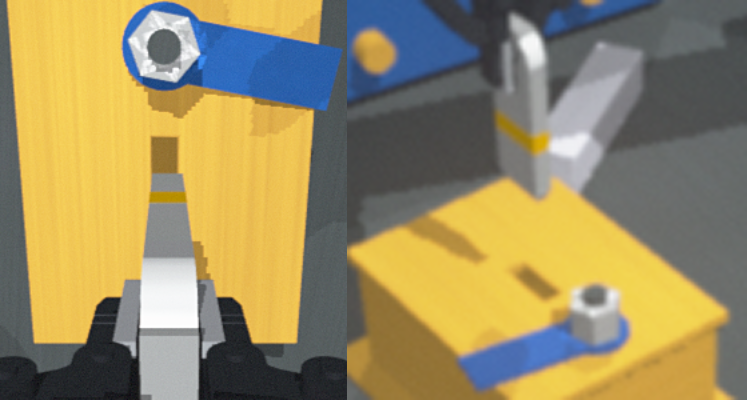

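The wrist view shows the slot's far end just above the lug's nose (crop 151–178, top row 136), lined up with the lug. The scene view confirms the lug is upright over an open slot.

```bash
cat > fit.py <<'E'
from h import *
def fit(w,p,R,zc=.0875):
    hsv=cv2.cvtColor(w['image'],cv2.COLOR_BGR2HSV); im=w['image']
    def tz(u,v,z):  # tool-frame pt at tool depth z
        c,r=ray(w,u,v); c=R.T@(c-p); r=R.T@r; return c+r*(z-c[2])/r[2]
    zt=p[2]-.1
    dark=cv2.inRange(hsv,(14,100,60),(30,255,175)); 
    band=cv2.inRange(hsv,(19,190,150),(32,255,255))
    return hsv,tz,zt,dark,band
E
python3 - <<'E'
from fit import *
w=dict(np.load('w5.npz')); t=np.load('t5.npz'); hsv,tz,zt,dark,band=fit(w,t['p'],t['R'])
V=hsv[:,:,2].astype(int)
print('row profile slot',[(r,V[r,323]) for r in range(172,216,2)])
print('col profile',[(c,V[195,c]) for c in range(304,344)])
print('sat col at band+end', [(c,hsv[222,c,1]) for c in range(304,346)])
print('band rows',[(r,hsv[r,325,1]) for r in range(206,240)])
E
```

```text
row profile slot [(172, np.int64(240)), (174, np.int64(241)), (176, np.int64(240)), (178, np.int64(238)), (180, np.int64(240)), (182, np.int64(207)), (184, np.int64(144)), (186, np.int64(148)), (188, np.int64(145)), (190, np.int64(149)), (192, np.int64(147)), (194, np.int64(148)), (196, np.int64(147)), (198, np.int64(149)), (200, np.int64(148)), (202, np.int64(145)), (204, np.int64(146)), (206, np.int64(147)), (208, np.int64(142)), (210, np.int64(139)), (212, np.int64(140)), (214, np.int64(137))]
col profile [(304, np.int64(243)), (305, np.int64(243)), (306, np.int64(243)), (307, np.int64(241)), (308, np.int64(239)), (309, np.int64(242)), (310, np.int64(243)), (311, np.int64(246)), (312, np.int64(236)), (313, np.int64(181)), (314, np.int64(148)), (315, np.int64(148)), (316, np.int64(147)), (317, np.int64(145)), (318, np.int64(146)), (319, np.int64(148)), (320, np.int64(147)), (321, np.int64(150)), (322, np.int64(148)), (323, np.int64(149)), (324, np.int64(145)), (325, np.int64(153)), (326, np.int64(146)), (327, np.int64(149)), (328, np.int64(146)), (329, np.int64(146)), (330, np.int6
[... 1222 characters left out ...]
t8(172)), (207, np.uint8(161)), (208, np.uint8(181)), (209, np.uint8(144)), (210, np.uint8(28)), (211, np.uint8(16)), (212, np.uint8(13)), (213, np.uint8(7)), (214, np.uint8(9)), (215, np.uint8(11)), (216, np.uint8(9)), (217, np.uint8(7)), (218, np.uint8(4)), (219, np.uint8(7)), (220, np.uint8(5)), (221, np.uint8(7)), (222, np.uint8(11)), (223, np.uint8(74)), (224, np.uint8(230)), (225, np.uint8(255)), (226, np.uint8(255)), (227, np.uint8(255)), (228, np.uint8(255)), (229, np.uint8(255)), (230, np.uint8(255)), (231, np.uint8(201)), (232, np.uint8(65)), (233, np.uint8(11)), (234, np.uint8(7)), (235, np.uint8(7)), (236, np.uint8(7)), (237, np.uint8(5)), (238, np.uint8(11)), (239, np.uint8(5))]
```

```bash
python3 - <<'E'
from fit import *
w=dict(np.load('w5.npz')); t=np.load('t5.npz'); hsv,tz,zt,_,_=fit(w,t['p'],t['R'])
print('slot end',tz(323,182,zt),'sides',tz(312.9,195,zt),tz(332.8,195,zt))
print('lug',tz(325,223.2,.1095),tz(325,231.6,.0955),'sides',tz(312.3,222,.1115),tz(338,222,.1115))
print('nut', t['p']+t['R']@tz(200+163/347*260,80+46/400*300,t['p'][2]-.134))
c,r=ray(w,325,223.2); print('nose row expect for dx',[ (dx,[proj(w,t['p']+t['R']@np.array([dx+.017,-.0006,.1475]))[1]]) for dx in (.002,.005,.008)])
# lug edges higher up for roll/tilt about x: columns at row 250
print([(c,int(hsv[250,c,2]),int(hsv[250,c,1])) for c in list(range(300,314))+list(range(338,350))])
E
```

```text
slot end [ 0.02649018 -0.00220663  0.22499436] sides [ 0.01692681 -0.00963861  0.22499436] [0.01692941 0.00496465 0.22499436]
lug [ 0.02527874 -0.00037527  0.1095    ] [ 0.02521267 -0.00032951  0.0955    ] sides [ 0.02533347 -0.00623191  0.1115    ] [0.02533606 0.00560633 0.1115    ]
nut [ 0.57181086 -0.0857454   0.13399435]
nose row expect for dx [(0.002, [np.float64(217.04058685049927)]), (0.005, [np.float64(211.70964144006265)]), (0.008, [np.float64(206.33800315591586)])]
[(300, 239, 169), (301, 238, 167), (302, 239, 170), (303, 241, 169), (304, 241, 164), (305, 243, 167), (306, 244, 165), (307, 245, 167), (308, 242, 170), (309, 223, 128), (310, 138, 9), (311, 139, 17), (312, 142, 5), (313, 142, 9), (338, 140, 7), (339, 142, 11), (340, 135, 15), (341, 140, 9), (342, 199, 94), (343, 248, 165), (344, 243, 172), (345, 241, 164), (346, 237, 165), (347, 239, 165), (348, 239, 170), (349, 237, 168)]
```

Emit:
drive_tool:
  rows:
    - [[0,-0.002,0],0]
    - [[0,0,0.017],0]
    - [[0,0,0.017],0]
    - [[0,0,0.017],0]
    - [[0,0,0.014],0]
    - [[0,0,0],0]
    - [[0,0,0],0]
    - [[0,0,0],0]

```text
t: 15.5
tool_pos: [0.5807, -0.159, 0.261]
tool_rot: [2.095, 2.339, 0.001]
contact_force: [-0.1, -0.4, -4.1]
opening: 0.0114
grip_force: 58.9
```

```bash
python3 - <<'E'
from fit import *
p,R,o=tool(); w=cam('wrist'); print(p.round(4),R[:,2].round(4),o['contact_force'].round(1))
hsv,tz,zt,_,_=fit(w,p,R); V=hsv[:,:,2].astype(int); S=hsv[:,:,1].astype(int)
print('exp slot',proj(w,p+R@np.array([.0265,0,zt])))
print('rows',[(r,V[r,324],S[r,324]) for r in range(150,240,2)])
for r in (190,196,202): print(r,[(c,V[r,c],S[r,c]) for c in range(306,345)])
E
```

```text
[ 0.5807 -0.159   0.261 ] [ 1.7e-03 -7.0e-04 -1.0e+00] [-0.1 -0.4 -4.1]
exp slot (np.float64(325.99655028316573), np.float64(198.67650665461412))
rows [(150, np.int64(120), np.int64(189)), (152, np.int64(118), np.int64(201)), (154, np.int64(119), np.int64(131)), (156, np.int64(169), np.int64(178)), (158, np.int64(163), np.int64(169)), (160, np.int64(166), np.int64(172)), (162, np.int64(162), np.int64(178)), (164, np.int64(162), np.int64(175)), (166, np.int64(162), np.int64(176)), (168, np.int64(165), np.int64(176)), (170, np.int64(165), np.int64(170)), (172, np.int64(164), np.int64(168)), (174, np.int64(176), np.int64(178)), (176, np.int64(234), np.int64(169)), (178, np.int64(230), np.int64(169)), (180, np.int64(233), np.int64(162)), (182, np.int64(229), np.int64(173)), (184, np.int64(229), np.int64(173)), (186, np.int64(231), np.int64(163)), (188, np.int64(231), np.int64(166)), (190, np.int64(232), np.int64(167)), (192, np.int64(232), np.int64(167)), (194, np.int64(230), np.int64(170)), (196, np.int64(231), np.int64(169)), (198, np.int64(162), np.int64(167)), (200, np.int64(133), np
[... 4342 characters left out ...]
26, np.int64(139), np.int64(163)), (327, np.int64(138), np.int64(164)), (328, np.int64(136), np.int64(169)), (329, np.int64(132), np.int64(164)), (330, np.int64(136), np.int64(161)), (331, np.int64(139), np.int64(169)), (332, np.int64(142), np.int64(160)), (333, np.int64(136), np.int64(176)), (334, np.int64(133), np.int64(169)), (335, np.int64(133), np.int64(165)), (336, np.int64(139), np.int64(167)), (337, np.int64(166), np.int64(172)), (338, np.int64(193), np.int64(176)), (339, np.int64(218), np.int64(172)), (340, np.int64(225), np.int64(171)), (341, np.int64(223), np.int64(174)), (342, np.int64(224), np.int64(171)), (343, np.int64(222), np.int64(172)), (344, np.int64(218), np.int64(172))]
```

Emit:
drive_tool:
  rows:
    - [[0.0005,-0.0004,0],0]
    - [[0,0,0.005],0]
    - [[0,0,0.005],0]
    - [[0,0,0.005],0]
    - [[0,0,0.005],0]
    - [[0,0,0.005],0]
    - [[0,0,0],0]
    - [[0,0,0],0]

```text
t: 16.35
tool_pos: [0.5797, -0.1583, 0.2347]
tool_rot: [-2.096, -2.34, 0.0]
contact_force: [-0.3, 0.3, -3.3]
opening: 0.0115
grip_force: 59.1
```

Emit:
drive_tool:
  rows:
    - [[0,0,0.005],0]
    - [[0,0,0.005],0]
    - [[0,0,0.005],0]
    - [[0,0,0.005],0]
    - [[0,0,0],0]
    - [[0,0,0],0]

```text
t: 16.95
tool_pos: [0.5796, -0.1583, 0.2147]
tool_rot: [-2.096, -2.34, 0.0]
contact_force: [-0.2, 0.6, -3.0]
opening: 0.0113
grip_force: 59.1
```

Emit:
drive_tool:
  rows:
    - [[0,0,0.005],0]
    - [[0,0,0.004],0]
    - [[0,0,0.003],0]
    - [[0,0,0],0]
    - [[0,0,0],0]
    - [[0,0,0],0]
    - [[0,0,0],0]
    - [[0,0,0],0]

```text
t: 17.75
tool_pos: [0.5798, -0.1583, 0.2031]
tool_rot: [2.096, 2.34, 0.0]
contact_force: [0.3, 0.0, -3.1]
opening: 0.0114
grip_force: 59.1
```

```bash
python3 - <<'E'
from fit import *
p,R,o=tool(); w=cam('wrist'); s=cam('scene'); print(p.round(4),R[:,2].round(4),o['contact_force'].round(1),o['wrist_torque'].round(2))
u,v=map(int,proj(s,[.58,-.153,.12]))
b=cv2.resize(s['image'][v-50:v+40,u-45:u+45],(400,400),interpolation=cv2.INTER_CUBIC); a=cv2.resize(w['image'][80:380,200:460],(347,400))
cv2.imwrite('pics/w6.png',np.hstack([a,b]))
E
```

```text
[ 0.5798 -0.1583  0.2031] [ 2.e-04 -1.e-04 -1.e+00] [ 0.3  0.  -3.1] [ 0.01 -0.07  0.05]
```

View pics/w6.png

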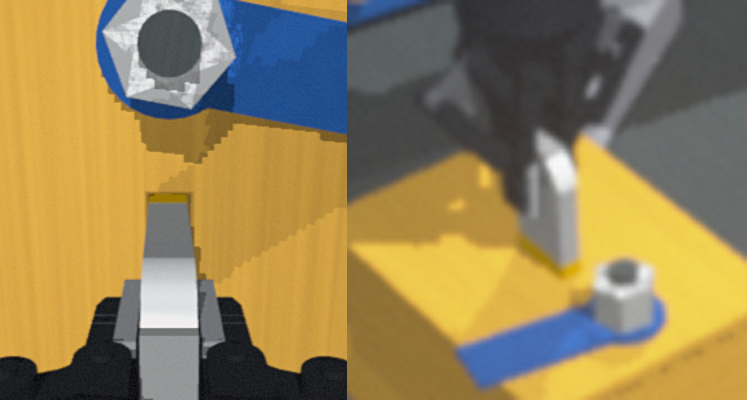

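The band is half sunk in the slot, with its top edge at crop row 202 and the plate edge at 193. The lug is upright, there is no contact load, and the shutter is clear.

```bash
python3 -c "
from station import ctrl
print(ctrl.finish_job())"
```

```text
the job is handed in; nothing more can be done
None
```

The job is handed in at about 18 s of the 64 s; no verdict came back. The shutter is turned to about 1.38 rad, and the yellow-banded lug is held upright in the slot with its band level with the pedestal's top. The force reading shows little more than the lug's weight, and no other loose item was touched.

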